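# Find the pitch leaf that fits the press spindle

## Robot

A 6-joint arm with a two-finger parallel gripper is mounted at the origin on the work surface. World frame = base frame: x ahead of the robot, y to its left, z up, the work surface at z = 0. Lengths are in mm, angles in rad, forces in N, time in s.
With the tool pointing down it reaches from about 275 to 1000 mm from the base axis. Payload 8.4 kg.
Tool frame: the origin (TCP) lies at the very end of the fingers, on their centre line; the grasp point (between the pads) lies 19 mm behind it; z points along the fingers, y is the line along which they close (so a half turn about z gives the same grasp; the last joint's range is limited). The gripper opens to 85 mm and grips with 20 to 120 N. Pads are 22 mm wide; open, the fingers measure 114 mm over their backs; the gripper's body (76 mm by 85 mm) begins 54 mm behind the grasp point. The pads swing forward as they close: fully open they stand 13 mm farther back than shut.
Start: joints at [1.259, 0.353, 1.633, -0, 1.155, -0.002], TCP at [190.541, 595.249, 231.281] pointing down, gripper open.
Joint ranges: [-2.63, 2.63], [-0.92, 2.1], [0.06, 2.66], [-1.3, 4.44], [0, 2.69], [-3.02, 3.02]. Speed limits (rad/s): [2.22, 2.22, 2.79, 3.14, 3.14, 3.14].

## Interface

Orientations are given as [roll, pitch, yaw] about the fixed x, y, z axes, in that order (R = Rz(yaw) Ry(pitch) Rx(roll)).
In Python, from rig import sensors, grab_frame, camera_params, order gives the robot as it stands. The module is installed in compiled form; this text tells all that it offers.
- The arm moves only by the tool move_arm, never from a script. Its argument "motion" is a list of rows, each a list of 7 numbers: the turn, a rotation vector about the tool's x, y, z in a scale on which 1.0 is 4 rad, then the shift along the tool's x, y, z in normalised numbers (1 is 1 m), then the finger opening in m, from 0 to 0.0854. A call has 1 to 8 rows; each row is the pose to reach, as a shift and turn from the pose commanded when the call began, along the tool's axes at that moment; what a row does not reach only later rows make up. A row lasts 1/8 s, in which the tool goes at most 62.5 mm and 10.7 degrees, less where a joint would pass 70% of its speed; a pose out of reach is approached as far as the arm can. A call with a gripper value outside its range is refused whole. The fingers move at their own pace and stop on an object; "grip_force" is the grip in N (left out, the last holds). Time passes only in rows, so rows that repeat a pose let the fingers close. It gives the time, the measured TCP pose, the force, the opening and the grip force at its end, in the units of the state.
- sensors.sense(): the state, without advancing time (a new reading comes with each control period).
- grab_frame(name): name is "side" or "top" or "wrist"; returns (picture, depth): 400x640x3 uint8, red, green, blue; 400x640 float32, mm along the optical axis (not along the pixel's ray), 0 where there is no reading.
- camera_params(name): a dict with "camera_matrix" (3x3 intrinsics, pixels), "world_from_camera" (4x4, takes a point from camera to world coordinates). Camera axes: x right, y down, z forward; pixel columns grow to the right and rows downward; lengths in mm; the calibration is good to about 2 mm. A picture is of the moment at which its call begins: read the wrist's pose just before it. camera_params takes no time and is no camera call; for the wrist camera it gives the pose at the moment of the call.
- order.sign_off(): hands the job in; it is judged then, once.
The state is a dict: "clock": time; "qpos": joint angles; "qvel": joint speeds; "joint_efforts": joint torques, N m; "eef_pos": TCP position; "tcp_rot": TCP orientation; "contact_force": force on the tool from outside, world axes, zero at the start; "wrist_torque": the same for the moment, N m; "opening": opening from 0.0 (shut) to 1.0 (fully open); "grasp_force": force on a finger pad.
Only numpy, scipy, OpenCV 4.12 (cv2) and the standard library are available. Lean on these libraries where they do the work, as an engineer would, in place of code of your own. Each camera call takes 0.05 s, during which the arm holds its last target. There are 200 camera calls.

## Task

Find out which of the three pitch-comb leaves fits the press spindle under the guide bridge: take them from the rack one at a time and feel gently, without forcing the teeth (never more than 25 N on them), whether the leaf seats fully in the thread. Leave the leaf that fits standing fully seated in the thread between the guide bars, let go, with the two others standing in the rack, and leave the other things on the bench alone.

Things in the scene. Friction and masses are not known exactly. Their poses are not given: they have to be found in the camera images.
- leaf_a: one of three steel pitch-comb leaves of one outline, standing upright, teeth down. Comb plate 10 mm thick (own x), 76 mm long (own y), from 1 to 16 mm above the origin; over it a grip tab 10 mm thick, 30 mm long in y, from 16 to 62 mm up. Origin: middle, at the tooth roots; z up. 0.14 to 0.25 kg. A half turn about z makes no difference
- leaf_b: one of three steel pitch-comb leaves of one outline, standing upright, teeth down. Comb plate 10 mm thick (own x), 76 mm long (own y), from 1 to 16 mm above the origin; over it a grip tab 10 mm thick, 30 mm long in y, from 16 to 62 mm up. Origin: middle, at the tooth roots; z up. 0.14 to 0.25 kg. A half turn about z makes no difference
- leaf_c: one of three steel pitch-comb leaves of one outline, standing upright, teeth down. Comb plate 10 mm thick (own x), 76 mm long (own y), from 1 to 16 mm above the origin; over it a grip tab 10 mm thick, 30 mm long in y, from 16 to 62 mm up. Origin: middle, at the tooth roots; z up. 0.14 to 0.25 kg. A half turn about z makes no difference
- teeth_a: the teeth of leaf_a, part of it, same origin and axes. These V teeth (45 degree flanks) hang below the origin by half their pitch, within 30 mm either way along y. The three leaves have pitches 10, 12 and 14 mm; which has which is not told. More than 25 N on the teeth spoils them
- teeth_b: the teeth of leaf_b, part of it, same origin and axes. These V teeth (45 degree flanks) hang below the origin by half their pitch, within 30 mm either way along y. The three leaves have pitches 10, 12 and 14 mm; which has which is not told. More than 25 N on the teeth spoils them
- teeth_c: the teeth of leaf_c, part of it, same origin and axes. These V teeth (45 degree flanks) hang below the origin by half their pitch, within 30 mm either way along y. The three leaves have pitches 10, 12 and 14 mm; which has which is not told. More than 25 N on the teeth spoils them
- stand: fixed wooden stand with three parallel steel press spindles, 40 mm over the threads, along its y. The tested one lies at the stand's x = 0, y = 0, under two aluminium guide bars; spares at x = -85 and -160 mm, as high. Origin on the table under bridge; base x -200 to +40, y -85 to +85 mm. On rubber pads, a spindle gives 1 mm per 6 N downward, up to a hard stop at 4 mm; sideways it is rigid
- bridge (a point): mid-length of the guide slot, above the tested spindle's axis, at thread crest height (48 mm over the table); y along the spindle. The bars run 56 mm either way along y, from 0 to 12.5 mm above this point, and leave a slot 13 mm wide in x, open at the ends; legs reach 40 mm either way in x. A fully seated leaf has its origin at this height (half a mm lower by its weight) and stands by itself
- thread (a point): same point as bridge, axes too: the V thread (45 degree flanks, crests running across y) reaches 45 mm or more either way. Its pitch (10, 12 or 14 mm) and its crests' places along y change from start to start, unmeasured. The leaf of its pitch drops in when shifted along y by up to half a pitch; the others stay 2.5 mm or more too high wherever tried
- rack: fixed wooden leaf rack, 210 mm (x) by 104 mm (y), 30 mm high, with three slots 65 mm apart along x, each with one leaf at the start, in any order; origin under its middle
- slot0 (a point): rack slot 0: where a leaf's origin lies when it stands there (17.5 mm above the table), the leaf's y along the point's y. The slot is 14 mm wide (x) and 80 mm long inside; its walls end 12.5 mm above this point; the leaf rests on two ledges at its ends
- slot1 (a point): rack slot 1: where a leaf's origin lies when it stands there (17.5 mm above the table), the leaf's y along the point's y. The slot is 14 mm wide (x) and 80 mm long inside; its walls end 12.5 mm above this point; the leaf rests on two ledges at its ends
- slot2 (a point): rack slot 2: where a leaf's origin lies when it stands there (17.5 mm above the table), the leaf's y along the point's y. The slot is 14 mm wide (x) and 80 mm long inside; its walls end 12.5 mm above this point; the leaf rests on two ledges at its ends
- graver: bystander: engraving hand tool with a wooden handle, 150 mm long, lying on the bench; origin under its middle. Leave alone
- oil_jar: bystander: small amber jar with a steel cap, 48 mm across, 55 mm high; origin under its middle. Leave alone
- ball_vise: bystander: small dark steel engraver's vise, 68 mm across, 50 mm high; origin under its middle. Leave alone
Mind the look-alikes: they are no part of the job. What is shaped like the leaf_b but green is not meant.

How it is judged (in metres and radians):
At the end, for the whole second after the job is handed in: One leaf stands at rest between the bars: roots at most 1.3 mm above the crests, within 4 mm of the centre line and 22 mm of mid-bridge, upright within 0.05 rad. The others stand at rest in rack slots within 6 mm sideways, 3 mm in height, 0.12 rad of upright (((z of leaf_a in the frame of bridge between -0.0025 and 0.0013 m and x of leaf_a in the frame of bridge between -0.004 and 0.004 m and y of leaf_a in the frame of bridge between -0.022 and 0.022 m and angle between leaf_a's own z axis and vertical below 0.05 rad and linear speed of leaf_a below 0.01 m/s and ((horizontal distance between leaf_b and slot0 below 0.006 m and z of leaf_b in the frame of slot0 between -0.003 and 0.003 m and angle between leaf_b's own z axis and vertical below 0.12 rad and linear speed of leaf_b below 0.01 m/s) or (horizontal distance between leaf_b and slot1 below 0.006 m and z of leaf_b in the frame of slot1 between -0.003 and 0.003 m and angle between leaf_b's own z axis and vertical below 0.12 rad and linear speed of leaf_b below 0.01 m/s) or (horizontal distance between leaf_b and slot2 below 0.006 m and z of leaf_b in the frame of slot2 between -0.003 and 0.003 m and angle between leaf_b's own z axis and vertical below 0.12 rad and linear speed of leaf_b below 0.01 m/s)) and ((horizontal distance between leaf_c and slot0 below 0.006 m and z of leaf_c in the frame of slot0 between -0.003 and 0.003 m and angle between leaf_c's own z axis and vertical below 0.12 rad and linear speed of leaf_c below 0.01 m/s) or (horizontal distance between leaf_c and slot1 below 0.006 m and z of leaf_c in the frame of slot1 between -0.003 and 0.003 m and angle between leaf_c's own z axis and vertical below 0.12 rad and linear speed of leaf_c below 0.01 m/s) or (horizontal distance between leaf_c and slot2 below 0.006 m and z of leaf_c in the frame of slot2 between -0.003 and 0.003 m and angle between leaf_c's own z axis and vertical below 0.12 rad and linear speed of leaf_c below 0.01 m/s))) or (z of leaf_b in the frame of bridge between -0.0025 and 0.0013 m and x of leaf_b in the frame of bridge between -0.004 and 0.004 m and y of leaf_b in the frame of bridge between -0.022 and 0.022 m and angle between leaf_b's own z axis and vertical below 0.05 rad and linear speed of leaf_b below 0.01 m/s and ((horizontal distance between leaf_a and slot0 below 0.006 m and z of leaf_a in the frame of slot0 between -0.003 and 0.003 m and angle between leaf_a's own z axis and vertical below 0.12 rad and linear speed of leaf_a below 0.01 m/s) or (horizontal distance between leaf_a and slot1 below 0.006 m and z of leaf_a in the frame of slot1 between -0.003 and 0.003 m and angle between leaf_a's own z axis and vertical below 0.12 rad and linear speed of leaf_a below 0.01 m/s) or (horizontal distance between leaf_a and slot2 below 0.006 m and z of leaf_a in the frame of slot2 between -0.003 and 0.003 m and angle between leaf_a's own z axis and vertical below 0.12 rad and linear speed of leaf_a below 0.01 m/s)) and ((horizontal distance between leaf_c and slot0 below 0.006 m and z of leaf_c in the frame of slot0 between -0.003 and 0.003 m and angle between leaf_c's own z axis and vertical below 0.12 rad and linear speed of leaf_c below 0.01 m/s) or (horizontal distance between leaf_c and slot1 below 0.006 m and z of leaf_c in the frame of slot1 between -0.003 and 0.003 m and angle between leaf_c's own z axis and vertical below 0.12 rad and linear speed of leaf_c below 0.01 m/s) or (horizontal distance between leaf_c and slot2 below 0.006 m and z of leaf_c in the frame of slot2 between -0.003 and 0.003 m and angle between leaf_c's own z axis and vertical below 0.12 rad and linear speed of leaf_c below 0.01 m/s))) or (z of leaf_c in the frame of bridge between -0.0025 and 0.0013 m and x of leaf_c in the frame of bridge between -0.004 and 0.004 m and y of leaf_c in the frame of bridge between -0.022 and 0.022 m and angle between leaf_c's own z axis and vertical below 0.05 rad and linear speed of leaf_c below 0.01 m/s and ((horizontal distance between leaf_a and slot0 below 0.006 m and z of leaf_a in the frame of slot0 between -0.003 and 0.003 m and angle between leaf_a's own z axis and vertical below 0.12 rad and linear speed of leaf_a below 0.01 m/s) or (horizontal distance between leaf_a and slot1 below 0.006 m and z of leaf_a in the frame of slot1 between -0.003 and 0.003 m and angle between leaf_a's own z axis and vertical below 0.12 rad and linear speed of leaf_a below 0.01 m/s) or (horizontal distance between leaf_a and slot2 below 0.006 m and z of leaf_a in the frame of slot2 between -0.003 and 0.003 m and angle between leaf_a's own z axis and vertical below 0.12 rad and linear speed of leaf_a below 0.01 m/s)) and ((horizontal distance between leaf_b and slot0 below 0.006 m and z of leaf_b in the frame of slot0 between -0.003 and 0.003 m and angle between leaf_b's own z axis and vertical below 0.12 rad and linear speed of leaf_b below 0.01 m/s) or (horizontal distance between leaf_b and slot1 below 0.006 m and z of leaf_b in the frame of slot1 between -0.003 and 0.003 m and angle between leaf_b's own z axis and vertical below 0.12 rad and linear speed of leaf_b below 0.01 m/s) or (horizontal distance between leaf_b and slot2 below 0.006 m and z of leaf_b in the frame of slot2 between -0.003 and 0.003 m and angle between leaf_b's own z axis and vertical below 0.12 rad and linear speed of leaf_b below 0.01 m/s))))); the robot touches nothing.
It fails at once if a leaf's teeth are loaded with more than 25 N (contact force between any of teeth_a, teeth_b, teeth_c and anything else above 25 N).
It fails at once if a bystander is moved by more than 15 mm (distance of any of graver, oil_jar, ball_vise from where it was at the start of the episode above 0.015 m).
It also fails if it takes over 72 s, if anything falls off the work surface, if the arm or the gripper's body presses on something with over 40 N, if the wrist force passes 120 N, or if a joint passes its speed limit or range.

## Working session

There is one attempt and no reset: what is moved stays moved. The work goes in short steps, Python scripts to look and compute and a tool call to move; the robot and the scene stay as the last step left them, time stands still between calls to the robot, and variables do not carry over. Pictures are saved under pics/ and viewed, at most 10 in all, crops included, and the job is handed in when it is done.

Besides the shell and the picture viewer there is one more tool, called after ">>>" as name(argument=value, ...) on one line, values as JSON. move_arm: Moves the arm, as the interface text tells. Its arguments: {"type":"object","properties":{"motion":{"type":"array","items":{"type":"array","items":{"type":"number"}}},"grip_force":{"type":"number"}},"required":["motion"]}

```bash
mkdir -p pics; python3 - <<'E'
from rig import sensors, grab_frame, camera_params
import cv2,numpy as np
s=sensors.sense();print(s)
for n in("side","top"):
    p,d=grab_frame(n);cv2.imwrite(f"pics/{n}0.png",p[:,:,::-1]);np.save(f"pics/{n}0.npy",d);np.save(f"pics/{n}0rgb.npy",p)
    c=camera_params(n);print(n,np.round(c["camera_matrix"],1).tolist(),np.round(c["world_from_camera"],3).tolist())
E
```

```text
{'clock': 0.0, 'qpos': array([ 1.25860692e+00,  3.53615618e-01,  1.63414992e+00,  1.21752557e-05,
        1.15520691e+00, -2.43731982e-03]), 'qvel': array([ 0.00060023, -0.00054856,  0.00077944,  0.00016915, -0.00039424,
        0.00035959]), 'joint_efforts': array([ 2.77770170e-05, -6.05246615e+01, -3.42072952e+01, -2.69939956e-04,
        9.33078438e-03,  1.72272803e-05]), 'eef_pos': array([190.38342044, 594.78736923, 230.57524671]), 'tcp_rot': array([-3.14021289e+00, -1.44950532e-05,  2.83183563e+00]), 'contact_force': array([-0.18805126, -0.49757166,  0.03242055]), 'wrist_torque': array([ 0.00054388,  0.03743033, -0.09109911]), 'grasp_force': 0.0, 'opening': 0.9993845963309945}
side [[388.7, 0.0, 319.2], [0.0, 388.7, 199.7], [0.0, 0.0, 1.0]] [[0.839, -0.335, 0.428, 106.041], [-0.543, -0.509, 0.667, -720.139], [-0.006, -0.792, -0.61, 763.993], [0.0, 0.0, 0.0, 1.0]]
top [[475.6, 0.0, 317.5], [0.0, 475.6, 204.5], [0.0, 0.0, 1.0]] [[0.01, -0.985, 0.173, 344.533], [-1.0, -0.008, 0.014, 35.55], [-0.013, -0.173, -0.985, 1520.421], [0.0, 0.0, 0.0, 1.0]]
```

View pics/top0.png

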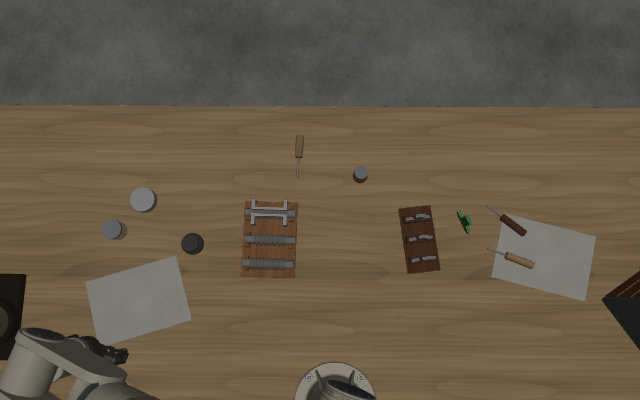

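View pics/side0.png

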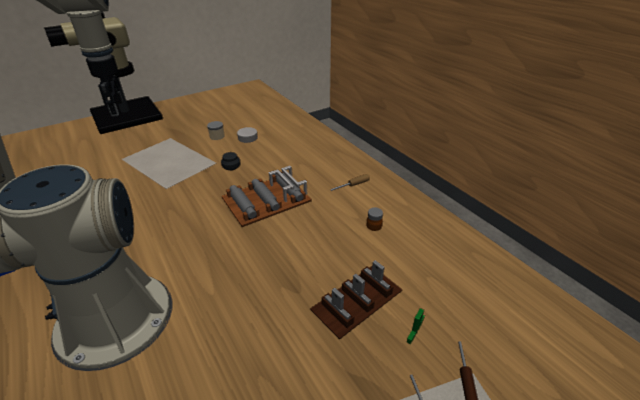

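The top view shows the stand at cols 243-298, rows 202-277, with the bridge at about (269,211). The rack is at cols 400-439, rows 206-273, and the green look-alike is at (464,222). The side view agrees. Next I'll compute rough poses.

```bash
cat > h.py <<'E'
import numpy as np,cv2
from rig import sensors, grab_frame, camera_params
from scipy.spatial.transform import Rotation as R
def ray(c,uv,z):
    K=c["camera_matrix"];T=c["world_from_camera"]
    uv=np.atleast_2d(np.asarray(uv,float))
    d=np.c_[uv,np.ones(len(uv))]@np.linalg.inv(K).T@T[:3,:3].T
    o=T[:3,3];return (o+d*((z-o[2])/d[:,2])[:,None])[:,:2]
def togo(target,yaw):
    """row numbers (turn, shift m) from present pose to tool-down TCP target mm, yaw"""
    s=sensors.sense();R0=R.from_euler('xyz',s['tcp_rot']);R1=R.from_euler('xyz',[np.pi,0,yaw])
    print(s['clock'],'pos',np.round(s['eef_pos'],1),'rot',np.round(s['tcp_rot'],3),'turn',np.round((R0.inv()*R1).as_rotvec(),4),'shift',np.round(R0.inv().apply(np.array(target)-s['eef_pos'])/1000,4))
E
python3 - <<'E'
from h import *
p=np.load('pics/top0rgb.npy');d=np.load('pics/top0.npy');c=camera_params('top')
v,u=np.mgrid[:400,:640]
K=c["camera_matrix"];T=c["world_from_camera"]
P=(np.stack([(u-K[0,2])/K[0,0]*d,(v-K[1,2])/K[1,1]*d,d],-1))@T[:3,:3].T+T[:3,3]
z=P[...,2]
for n,(a,b,e,f) in dict(rack=(385,195,455,285),stand=(230,190,312,290)).items():
    m=np.zeros(z.shape,np.uint8);m[b:f,a:e]=z[b:f,a:e]>(18 if n=='rack' else 8)
    q=P[m>0][:,:2].astype(np.float32);r=cv2.minAreaRect(q);print(n,np.median(z[m>0]),r)
    hi=m.astype(bool)&(z>(60 if n=='rack' else 52))
    k,l,st,ce=cv2.connectedComponentsWithStats(hi.astype(np.uint8))
    for i in range(1,k):print(st[i],np.round(P[l==i].mean(0),1))
T=camera_params('wrist')
print(np.round(T["camera_matrix"],1),np.round(T["world_from_camera"],3))
togo([0,0,0],0)
E
```

```text
rack 32.12049692028222 ((468.7975769042969, -130.7213897705078), (159.0576934814453, 383.47393798828125), 14.24531364440918)
[412 197   1   1   1] [ 344.5   35.5 1520.4]
[415 198   1   1   1] [ 344.5   35.5 1520.4]
[415 213  11   6  42] [ 566.7 -256.5   77.1]
[427 212   1   1   1] [ 344.5   35.5 1520.4]
[436 213   1   1   1] [ 344.5   35.5 1520.4]
[398 215   1   1   1] [ 344.5   35.5 1520.4]
[386 230   1   1   1] [ 344.5   35.5 1520.4]
[417 235  12   4  40] [ 502.6 -263.3   77.4]
[400 237   1   1   1] [ 344.5   35.5 1520.4]
[388 245   1   1   1] [ 344.5   35.5 1520.4]
[399 245   1   1   1] [ 344.5   35.5 1520.4]
[410 248   1   1   1] [ 344.5   35.5 1520.4]
[436 248   1   1   1] [ 344.5   35.5 1520.4]
[421 256  11   4  37] [ 438.4 -272.    77.9]
[437 256   1   1   1] [ 344.5   35.5 1520.4]
[401 259   1   1   1] [ 344.5   35.5 1520.4]
[411 260   1   1   1] [ 344.5   35.5 1520.4]
[403 264   1   1   1] [ 344.5   35.5 1520.4]
[386 283   1   1   1] [ 344.5   35.5 1520.4]
stand 30.361597912470643 ((498.36358642578125, 185.98532104492188), (319.7354431152344, 288.0074157714844), 2.3491306304
[... 2019 characters left out ...]
   35.5 1520.4]
[234 283   1   1   1] [ 344.5   35.5 1520.4]
[239 283   1   1   1] [ 344.5   35.5 1520.4]
[235 287   1   1   1] [ 344.5   35.5 1520.4]
[243 286   1   1   1] [ 344.5   35.5 1520.4]
[296 287   1   1   1] [ 344.5   35.5 1520.4]
[307 287   1   1   1] [ 344.5   35.5 1520.4]
[[284.    0.  324.4]
 [  0.  284.  197.1]
 [  0.    0.    1. ]] [[ 3.05000e-01  9.05000e-01  2.96000e-01  1.13867e+02]
 [ 9.52000e-01 -2.89000e-01 -9.80000e-02  6.18439e+02]
 [-3.00000e-03  3.12000e-01 -9.50000e-01  3.73794e+02]
 [ 0.00000e+00  0.00000e+00  0.00000e+00  1.00000e+00]]
0.1 pos [190.4 594.8 230.6] rot [-3.14  -0.     2.832] turn [-3.0000e-04  1.8000e-03  2.8318e+00] shift [-0.     -0.6243  0.2314]
```

```bash
python3 - <<'E'
from h import *
togo([577,190,150],1.52)
E
```

```text
0.1 pos [190.4 594.8 230.6] rot [-3.14  -0.     2.832] turn [-1.1000e-03  8.0000e-04  1.3118e+00] shift [-0.4916 -0.2676  0.0809]
```

The manual's scale: turns go in shares of 4 rad. Converting my numbers, 1.31 rad / 4 = 0.3275.

>>> move_arm(motion=[[0,0,0.3275,-0.4916,-0.2676,0.0809,0.085],[0,0,0.3275,-0.4916,-0.2676,0.0809,0.085],[0,0,0.3275,-0.4916,-0.2676,0.0809,0.085],[0,0,0.3275,-0.4916,-0.2676,0.0809,0.085],[0,0,0.3275,-0.4916,-0.2676,0.0809,0.085],[0,0,0.3275,-0.4916,-0.2676,0.0809,0.085],[0,0,0.3275,-0.4916,-0.2676,0.0809,0.085],[0,0,0.3275,-0.4916,-0.2676,0.0809,0.085]])

```text
clock: 1.1
eef_pos: [533.5, 235.7, 159.3]
tcp_rot: [-3.141, -0.0, 1.519]
contact_force: [0.1, 1.1, 0.9]
opening: 0.993
grasp_force: 0.0
```

```bash
python3 - <<'E'
from h import *
togo([577,190,150],1.52)
E
```

```text
1.1 pos [533.5 235.7 159.3] rot [-3.141 -0.     1.519] turn [-0.0002 -0.     -0.001 ] shift [-0.0434  0.0459  0.0093]
```

>>> move_arm(motion=[[0,0,0,-0.0434,0.0459,0.0093,0.085],[0,0,0,-0.0434,0.0459,0.0093,0.085],[0,0,0,-0.0434,0.0459,0.0093,0.085]])

```text
clock: 1.48
eef_pos: [575.6, 191.5, 149.9]
tcp_rot: [-3.14, 0.0, 1.521]
contact_force: [-0.8, 0.7, -0.2]
opening: 0.993
grasp_force: 0.0
```

```bash
python3 - <<'E'
from h import *
togo([577,190,150],1.52)
c=camera_params('wrist');p,d=grab_frame('wrist');togo([577,190,150],1.52)
cv2.imwrite('pics/w1.png',p[:,:,::-1]);np.save('pics/w1.npy',d);np.save('pics/w1c.npy',c,allow_pickle=True)
E
```

```text
1.475 pos [575.6 191.5 149.9] rot [-3.14   0.     1.521] turn [-0.0013  0.0001  0.0007] shift [-0.0015  0.0014 -0.0001]
1.525 pos [575.4 192.2 150.2] rot [-3.141  0.     1.522] turn [-0.0009  0.      0.0018] shift [-0.0021  0.0017  0.0002]
```

View pics/w1.png

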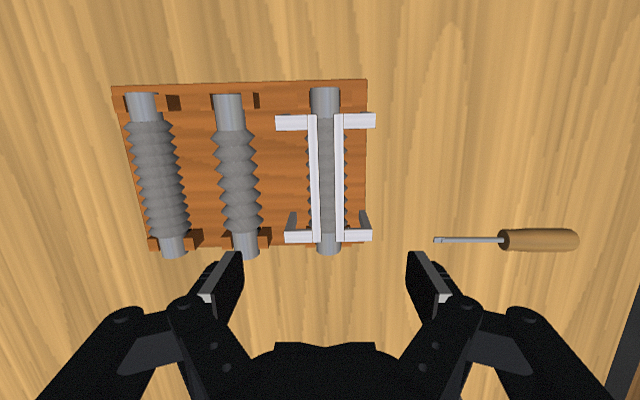

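Wrist view: the bars are at cols 308-343, rows 112-243. Thread crests show at both sides (cols 306 and 346) and through the slot. I'll measure the bars and enlarge that area.

```bash
python3 - <<'E'
from h import *
p=cv2.imread('pics/w1.png');c=np.load('pics/w1c.npy',allow_pickle=True).item()
# rectify the plane z=48 in stand-ish frame, for viewing: 4 px/mm, spindle vertical
K=c["camera_matrix"];T=np.linalg.inv(c["world_from_camera"])
g=cv2.cvtColor(p,cv2.COLOR_BGR2HSV)
m=((g[...,2]>170)&(g[...,1]<45)).astype(np.uint8)
m[:, :270]=0;m[:,385:]=0;m[250:]=0
# per row inner/outer edges of both bars, rows 130..228
Ls=[]
for r in range(132,228,4):
    x=np.flatnonzero(m[r]);
    if len(x)==0: continue
    gaps=np.flatnonzero(np.diff(x)>6)
    if len(gaps)==1:
        a,b=x[gaps[0]],x[gaps[0]+1]; Ls.append((r,x[0]-.5,a+.5,b-.5,x[-1]+.5))
Ls=np.array(Ls);print(Ls[::4])
E_={}
for k in(1,2,3,4):
    w=ray(c,np.c_[Ls[:,k],Ls[:,0]],60.5);f=np.polyfit(w[:,1],w[:,0],1);print(k,f,np.polyval(f,205))
cm=cv2.connectedComponents(m)[0]
ys,xs=np.nonzero(m);top=ray(c,np.c_[xs,ys],60.5);print('y ext on bars',top[:,1].min(),top[:,1].max())
cv2.imwrite('pics/w1crop.png',cv2.resize(p[80:262,270:385],None,fx=4.4/1.4,fy=4.4/1.4,interpolation=cv2.INTER_CUBIC))
E
```

```text
[[132.  307.5 316.5 333.5 342.5]
 [148.  308.5 317.5 333.5 343.5]
 [164.  308.5 317.5 334.5 343.5]
 [180.  309.5 318.5 334.5 343.5]
 [196.  310.5 318.5 334.5 343.5]
 [212.  311.5 319.5 334.5 343.5]]
1 [2.10420139e-02 5.59242392e+02] 563.5560044980659
2 [2.47928839e-02 5.65870559e+02] 570.9530999255044
3 [2.08737352e-02 5.80267880e+02] 584.5469956615519
4 [2.28006048e-02 5.87455412e+02] 592.1295359679832
y ext on bars 150.3765561299699 281.60473907693535
```

View pics/w1crop.png

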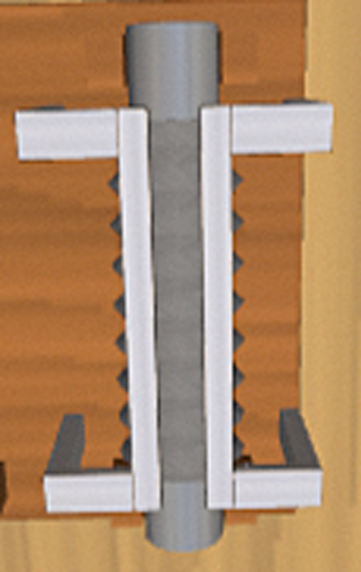

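```bash
python3 - <<'E'
from h import *
p=cv2.imread('pics/w1.png');c=np.load('pics/w1c.npy',allow_pickle=True).item()
f=80/1;s=4.4/1.4
print('bar ends',ray(c,[[335,113.4],[327,241.8],[326,113.4]],60.5))
g=p.astype(int);orange=(g[...,2]-g[...,0])>45
for side in('r','l'):
    E=[]
    for r in range(130,232):
        x=np.flatnonzero(orange[r,343:365]) if side=='r' else np.flatnonzero(orange[r,285:313])
        E.append((343+x[0]) if side=='r' and len(x) else (285+x[-1] if len(x) else -1))
    print(side,E)
pts=np.array([[240,182],[242,220],[241,261],[241,300],[240,340],[240,378],[239,415],[238,450]])/s+[270,80]
w=ray(c,pts,28);print(np.round(w,1),np.polyfit(range(8),w[:,1],1))
# intensity profile inside slot
gr=cv2.cvtColor(p,cv2.COLOR_BGR2GRAY)[110:245,321:332].mean(1)
y=ray(c,np.c_[np.full(135,326),np.arange(110,245)],46)[:,1]
yy=np.arange(160,255,0.25);v=np.interp(yy,y[::-1],gr[::-1]);v-=np.poly1d(np.polyfit(yy,v,4))(yy)
for P in(10,12,14):
    a=(v*np.exp(2j*np.pi*yy/P)).mean();print(P,abs(a),(np.angle(a)*P/2/np.pi)%P)
print(np.round(v[::4],1))
E
```

```text
bar ends [[587.18249906 262.6163694 ]
 [575.63011068 150.89576758]
 [580.11781872 262.96885089]]
r [np.int64(344), np.int64(344), np.int64(343), np.int64(344), np.int64(345), np.int64(346), np.int64(347), np.int64(347), np.int64(346), np.int64(345), np.int64(345), np.int64(344), np.int64(344), np.int64(344), np.int64(344), np.int64(344), np.int64(344), np.int64(345), np.int64(346), np.int64(347), np.int64(347), np.int64(347), np.int64(346), np.int64(345), np.int64(344), np.int64(344), np.int64(344), np.int64(344), np.int64(344), np.int64(344), np.int64(345), np.int64(346), np.int64(347), np.int64(347), np.int64(347), np.int64(346), np.int64(345), np.int64(344), np.int64(344), np.int64(344), np.int64(344), np.int64(344), np.int64(344), np.int64(345), np.int64(346), np.int64(347), np.int64(347), np.int64(346), np.int64(345), np.int64(344), np.int64(344), np.int64(344), np.int64(344), np.int64(344), np.int64(344), np.int64(346), np.int64(347), np.int64(347), np.int64(347), np.int64(347), np.int64(346), np.int64(345), np.int64(344), np.int64(344), np.int64(344), np.int64(344), np.int64(3
[... 2039 characters left out ...]
203.9]
 [596.6 191.1]
 [596.3 178.7]
 [595.6 166.3]
 [595.  154.2]] [-12.26349386 240.12844163]
10 0.32384289464774113 2.509536094503967
12 1.6142420993590905 3.432418590024613
14 0.06419678344533053 4.094943905291302
[ 1.5  0.6  1.6 -0.4 -1.9 -3.  -2.9 -3.1  0.3  3.   3.3  3.1  2.1  1.5
  0.9 -0.  -1.9 -3.2 -3.5 -3.6  0.4  3.2  3.1  2.6  2.2  1.9  0.  -0.3
 -2.7 -3.2 -3.  -4.2 -0.7  1.7  3.2  2.   1.8  1.8  0.8 -0.2 -2.3 -3.3
 -2.6 -3.4 -1.2  1.7  3.9  2.8  3.3  2.2  0.7 -0.9 -2.8 -3.6 -3.  -2.8
 -1.5  2.2  3.2  3.3  2.4  2.5  1.5 -0.4 -1.7 -3.1 -2.6 -2.4 -2.7  1.6
  2.3  2.9  3.2  1.8  1.3 -0.8 -3.  -2.8 -2.4 -2.4 -2.4  1.5  2.8  3.3
  2.6  2.5  1.5 -0.4 -2.3 -2.8 -2.8 -2.9 -1.9  1.8  2.9]
```

The tested thread has a 12 mm pitch, with crests at about y=204 mod 12. The slot centre is about (577.8, 206.8), yaw −0.022. Next, the rack.

```bash
python3 - <<'E'
from h import *
togo([503,-280,150],1.69)
E
```

```text
1.525 pos [575.4 192.2 150.2] rot [-3.141  0.     1.522] turn [-9.000e-04 -1.000e-04 -1.682e-01] shift [-4.752e-01 -4.920e-02  3.000e-04]
```

Scaled: -0.168 rad / 4 = -0.042.

>>> move_arm(motion=[[0,0,-0.042,-0.475,-0.049,0,0.085],[0,0,-0.042,-0.475,-0.049,0,0.085],[0,0,-0.042,-0.475,-0.049,0,0.085],[0,0,-0.042,-0.475,-0.049,0,0.085],[0,0,-0.042,-0.475,-0.049,0,0.085],[0,0,-0.042,-0.475,-0.049,0,0.085],[0,0,-0.042,-0.475,-0.049,0,0.085],[0,0,-0.042,-0.475,-0.049,0,0.085]])

```text
clock: 2.52
eef_pos: [503.7, -281.3, 151.0]
tcp_rot: [3.141, 0.001, 1.691]
contact_force: [0.5, -0.1, -0.2]
opening: 0.996
grasp_force: 0.0
```

>>> move_arm(motion=[[0,0,0,0,0,0,0.045],[0,0,0,0,0,0,0.045]])

```text
clock: 2.78
eef_pos: [504.0, -278.7, 150.5]
tcp_rot: [-3.142, -0.001, 1.691]
contact_force: [-0.1, 0.3, -0.3]
opening: 0.594
grasp_force: 0.0
```

```bash
python3 - <<'E'
from h import *
togo([503,-280,150],1.69)
c=camera_params('wrist');p,d=grab_frame('wrist');togo([503,-280,150],1.69)
cv2.imwrite('pics/w2.png',p[:,:,::-1]);np.save('pics/w2.npy',d);np.save('pics/w2c.npy',c,allow_pickle=True)
E
```

```text
2.775 pos [ 504.  -278.7  150.5] rot [-3.142e+00 -1.000e-03  1.691e+00] turn [-0.0001 -0.0006  0.0007] shift [-0.0011 -0.0011  0.0005]
2.825 pos [ 504.1 -278.5  150.5] rot [-3.141e+00 -1.000e-03  1.691e+00] turn [-0.0002 -0.0005  0.0014] shift [-0.0014 -0.0013  0.0005]
```

View pics/w2.png

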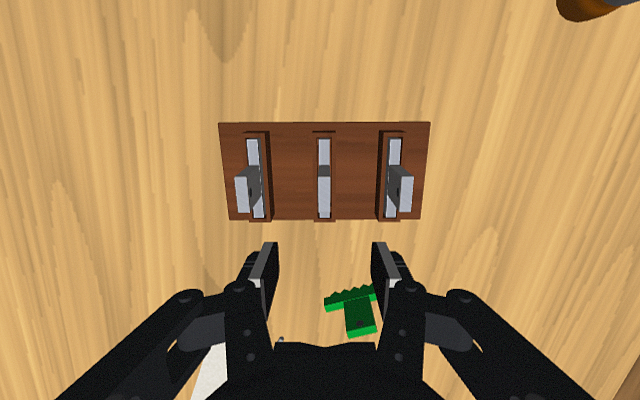

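Three leaves in the rack: tab tops at about (241,195), (324,197) and (406,195). Rack corners are at (218,122), (430,122), (421,217) and (230,219).

```bash
python3 - <<'E'
from h import *
p=cv2.imread('pics/w2.png');c=np.load('pics/w2c.npy',allow_pickle=True).item()
g=p.astype(int)
r=ray(c,[[218,121.5],[430.5,121.5],[421.5,218],[229.5,219.5]],30);print(np.round(r,1),r.mean(0),np.linalg.norm(r-np.roll(r,1,0),axis=1))
print('yaw',np.arctan2(*(r[1]-r[0])[::-1]),np.arctan2(*(r[2]-r[3])[::-1]))
m=((g.min(2)>120)&(g.max(2)-g.min(2)<40)).astype(np.uint8);m[:,:225]=0;m[:,425:]=0;m[:125]=0;m[225:]=0
k,l,st,ce=cv2.connectedComponentsWithStats(m)
for i in range(1,k):
    if st[i][4]>30:
        print(st[i],np.round(ce[i],1),'z79.5',np.round(ray(c,ce[i],79.5),1),'z33.5',np.round(ray(c,ce[i],33.5),1))
R0=r.mean(0)
a=.12;ex=np.array([np.cos(a),np.sin(a)])
print([np.round(R0+k*65*ex,1) for k in(-1,0,1)])
E
```

```text
[[ 400.8 -227. ]
 [ 590.4 -204.1]
 [ 603.6 -296.7]
 [ 412.6 -321.6]] [ 501.85324287 -262.33617263] [ 95.29835268 191.01357354  93.58792374 192.60044103]
yaw 0.12025833280077063 0.12923958693194587
[247 139  13  27 275] [252.6 151.5] z79.5 [[ 444.4 -240.9]] z33.5 [[ 433.6 -249.6]]
[319 139  11  26 283] [324.  151.6] z79.5 [[ 497.8 -234.5]] z33.5 [[ 498.6 -241.9]]
[389 139  12  26 278] [394.5 151.5] z79.5 [[ 550.6 -228. ]] z33.5 [[ 562.7 -234. ]]
[234 177  16  36 432] [241.8 194.4] z79.5 [[ 437.3 -275.9]] z33.5 [[ 425.  -292.2]]
[318 177  12  41 475] [323.7 196.5] z79.5 [[ 501.9 -269.9]] z33.5 [[ 503.5 -284.9]]
[399 176  15  36 430] [406.  193.6] z79.5 [[ 566.2 -259.7]] z33.5 [[ 581.7 -272.5]]
[253 195  11  23 168] [258.5 208.6] z79.5 [[ 450.9 -286.4]] z33.5 [[ 441.6 -305. ]]
[386 195  10  23 156] [390.1 208.2] z79.5 [[ 556.1 -273.3]] z33.5 [[ 569.4 -289. ]]
[array([ 437.3, -270.1]), array([ 501.9, -262.3]), array([ 566.4, -254.6])]
```

```bash
python3 - <<'E'
from h import *
c=np.load('pics/w2c.npy',allow_pickle=True).item();d=np.load('pics/w2.npy')
K=c["camera_matrix"];T=c["world_from_camera"]
def P(u,v): 
    z=d[int(v),int(u)];return np.round((np.array([(u-K[0,2])/K[0,0]*z,(v-K[1,2])/K[1,1]*z,z]))@T[:3,:3].T+T[:3,3],1)
for q in [(241,195),(324,195),(406,195),(252,150),(324,150),(394,150),(290,170),(360,170),(225,130),(225,160),(247,210)]:print(q,P(*q))
for n,a,b in(('L',(252,138.7),(260,218.3)),('M',(324,138.7),(324,218.2)),('R',(394.5,138.7),(389.5,218))):
    w=ray(c,[a,b],33.5);print(n,w,w.mean(0),np.linalg.norm(w[0]-w[1]))
for n,a,b in(('L',(241.5,176.5),(241.5,213.3)),('R',(406,176),(406,213))):
    w=ray(c,[a,b],79.5);print('tab',n,w,w.mean(0),np.linalg.norm(w[0]-w[1]))
for z in(0,5):
    r=ray(c,[[218,121.5],[430.5,121.5],[421.5,218],[229.5,219.5]],z);print(z,np.round(r,1).tolist(),r.mean(0),np.linalg.norm(r-np.roll(r,1,0),axis=1))
E
```

```text
(241, 195) [ 437.3 -275.7   81.9]
(324, 195) [ 502.  -268.6   79.7]
(406, 195) [ 566.1 -260.5   80.4]
(252, 150) [ 433.3 -248.1   34.7]
(324, 150) [ 498.4 -240.3   33.9]
(394, 150) [ 561.9 -232.6   34.1]
(290, 170) [ 466.6 -269.     7.5]
(360, 170) [ 538.2 -260.6    6.6]
(225, 130) [ 399.5 -236.7    6.8]
(225, 160) [ 400.  -266.7    7.4]
(247, 210) [ 442.1 -288.3   80.6]
L [[ 432.62088289 -238.09468368]
 [ 443.63368325 -315.01150485]] [ 438.12728307 -276.55309427] 77.70121717923158
M [[ 497.23140314 -230.28132044]
 [ 506.49591168 -307.27317826]] [ 501.86365741 -268.77724935] 77.5472584194528
R [[ 560.44851695 -222.63646213]
 [ 570.74814509 -299.25873976]] [ 565.59833102 -260.94760095] 77.31142069180856
tab L [[ 436.6074267  -261.35276281]
 [ 437.49752009 -292.1234234 ]] [ 437.05247339 -276.7380931 ] 30.783531631613037
tab R [[ 563.21092714 -245.61491297]
 [ 569.64892192 -275.8235466 ]] [ 566.42992453 -260.71922979] 30.887041334095525
0 [[390.2, -230.0], [601.4, -204.5], [616.0, -307.7], [403.3, -335.4]] [ 502.70985598 -269.41802439] [106.13869106 212.74166973 104.23369813 214.5090459 ]
5 [[391.9, -229.5], [599.5, -204.5], [613.9, -305.9], [404.8, -333.1]] [ 502.56708713 -268.23771577] [104.331968   209.12032036 102.4594024  210.85761176]
```

```bash
python3 - <<'E'
from h import *
togo([501.9,-268.7,43.5],1.693)
E
```

```text
2.825 pos [ 504.1 -278.5  150.5] rot [-3.141e+00 -1.000e-03  1.691e+00] turn [-0.0002 -0.0005 -0.0016] shift [ 0.0099 -0.001   0.107 ]
```

Scaled: -0.002 rad / 4 = -0.0005.

>>> move_arm(motion=[[0,0,-0.0005,0.01,-0.001,0.03,0.035],[0,0,-0.0005,0.01,-0.001,0.07,0.035],[0,0,-0.0005,0.01,-0.001,0.107,0.035],[0,0,-0.0005,0.01,-0.001,0.107,0.035]], grip_force=40)

```text
clock: 3.32
eef_pos: [500.2, -267.8, 41.4]
tcp_rot: [-3.137, -0.003, 1.694]
contact_force: [-0.3, 0.1, 0.3]
opening: 0.411
grasp_force: 0.0
```

>>> move_arm(motion=[[0,0,0,0,0,0,0.0],[0,0,0,0,0,0,0.0],[0,0,0,0,0,0,0.0],[0,0,0,0,0,0,0.0]], grip_force=40)

```text
clock: 3.82
eef_pos: [502.8, -270.6, 45.1]
tcp_rot: [3.139, 0.001, 1.692]
contact_force: [0.6, 3.4, 8.1]
opening: 0.111
grasp_force: 41.7
```

```bash
python3 - <<'E'
from h import *
s=sensors.sense();print({k:np.round(v,2) for k,v in s.items()})
c=camera_params('wrist');p,d=grab_frame('wrist')
cv2.imwrite('pics/w3.png',p[:,:,::-1]);np.save('pics/w3.npy',d);np.save('pics/w3c.npy',c,allow_pickle=True);np.save('pics/w3s.npy',s,allow_pickle=True)
togo([501.9,-268.7,43.5],1.693)
E
```

```text
{'clock': np.float64(3.82), 'qpos': array([-0.5 ,  0.51,  1.88,  0.  ,  0.75, -0.62]), 'qvel': array([-0., -0., -0.,  0., -0.,  0.]), 'joint_efforts': array([-1.810e+00, -5.641e+01, -2.205e+01, -6.800e-01, -3.800e-01,
        5.000e-02]), 'eef_pos': array([ 502.84, -270.64,   45.1 ]), 'tcp_rot': array([3.14, 0.  , 1.69]), 'contact_force': array([0.57, 3.35, 8.12]), 'wrist_torque': array([ 0.56, -0.08,  0.  ]), 'grasp_force': np.float64(41.7), 'opening': np.float64(0.11)}
3.875 pos [ 502.8 -270.6   45.1] rot [3.139e+00 1.000e-03 1.692e+00] turn [ 0.0024  0.001  -0.0015] shift [ 0.002  -0.0007  0.0016]
```

View pics/w3.png

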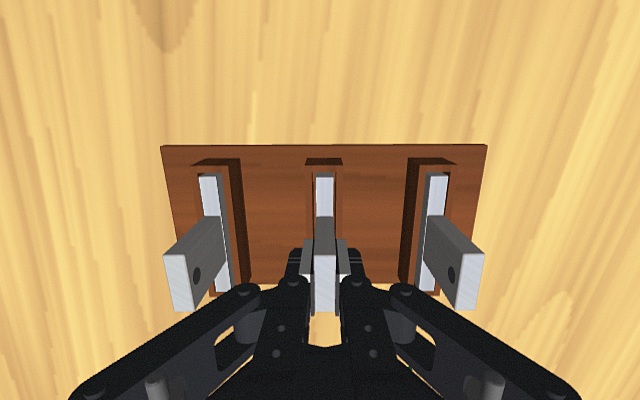

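The leaf is held: tab at about (326,280) between the pads, the others at (180,280) and (468,280). Using the held tab, I'll check the camera-to-tool bias.

```bash
python3 - <<'E'
from h import *
c=np.load('pics/w3c.npy',allow_pickle=True).item();s=np.load('pics/w3s.npy',allow_pickle=True).item();p=cv2.imread('pics/w3.png').astype(int)
m=(p.min(2)>170)
Rt=R.from_euler('xyz',s['tcp_rot'])
for r in(260,275,290,300):
    x=np.flatnonzero(m[r,300:350])+300;w=ray(c,[[x[0]-.5,r],[x[-1]+.5,r]],79.5 if r>252 else 33.5)
    for q in w: print(r,x[0],x[-1],np.round(Rt.inv().apply(np.r_[q,79.5]-s['eef_pos']),1))
# tab top end rows
col=np.flatnonzero(m[240:330,325])+240;print(col.min(),col.max())
w=ray(c,[[325.5,col.min()-.5],[325.5,col.max()+.5]],79.5);print(w,[np.round(Rt.inv().apply(np.r_[q,79.5]-s['eef_pos']),1) for q in w])
for r in(180,195,210):
    x=np.flatnonzero(m[r,300:350])+300;print(r,x.min(),x.max(),[np.round(Rt.inv().apply(np.r_[q,33.5]-s['eef_pos']),1) for q in ray(c,[[x[0]-.5,r],[x[-1]+.5,r]],33.5)])
col=np.flatnonzero(m[160:215,324])+160;print(col.min(),Rt.inv().apply(np.r_[ray(c,[[324,col.min()-.5]],33.5)[0],33.5]-s['eef_pos']))
E
```

```text
260 314 335 [ 14.5  -5.1 -34.4]
260 314 335 [ 14.5   4.5 -34.4]
275 302 346 [  7.  -10.5 -34.4]
275 302 346 [  7.    9.5 -34.4]
290 315 334 [ -0.9  -4.8 -34.4]
290 315 334 [ -0.9   4.2 -34.4]
300 315 334 [ -6.3  -4.9 -34.4]
300 315 334 [ -6.3   4.3 -34.4]
256 311
[[ 500.87120881 -253.98117123]
 [ 504.46314054 -283.22968207]] [array([ 16.7,   0.1, -34.4]), array([-12.7,   0.2, -34.4])]
180 316 332 [array([38.3, -5.4, 11.5]), array([38.3,  4.1, 11.6])]
195 316 332 [array([29.4, -5.5, 11.6]), array([29.4,  4.2, 11.6])]
210 317 332 [array([20.2, -5. , 11.6]), array([20.2,  4.3, 11.6])]
178 [39.73155234 -0.63714326 11.55691062]
```

```bash
python3 - <<'E'
from h import *
togo([578,201.9,115],1.549)
togo([578,201.9,140],1.549)
E
```

```text
3.875 pos [ 502.8 -270.6   45.1] rot [3.139e+00 1.000e-03 1.692e+00] turn [0.0025 0.0009 0.1425] shift [ 0.4599  0.1317 -0.0701]
3.875 pos [ 502.8 -270.6   45.1] rot [3.139e+00 1.000e-03 1.692e+00] turn [0.0025 0.0009 0.1425] shift [ 0.4599  0.1318 -0.0951]
```

Scaled: 0.142 rad / 4 = 0.0355.

>>> move_arm(motion=[[0,0,0,0,0,-0.03,0],[0,0,0,0,0,-0.08,0],[0,0,0.0355,0.06,0.017,-0.095,0],[0,0,0.0355,0.12,0.034,-0.095,0],[0,0,0.0355,0.18,0.051,-0.095,0],[0,0,0.0355,0.24,0.068,-0.095,0],[0,0,0.0355,0.3,0.085,-0.095,0],[0,0,0.0355,0.35,0.1,-0.095,0]])

```text
clock: 4.88
eef_pos: [558.9, 91.3, 139.2]
tcp_rot: [3.14, -0.0, 1.55]
contact_force: [1.4, -0.9, -1.8]
opening: 0.114
grasp_force: 40.3
```

```bash
python3 - <<'E'
from h import *
togo([578,201.9,115],1.549)
E
```

```text
4.875 pos [558.9  91.3 139.2] rot [ 3.14 -0.    1.55] turn [ 0.0012 -0.0002  0.0013] shift [0.1109 0.0168 0.0243]
```

>>> move_arm(motion=[[0,0,0,0.055,0.008,0.01,0],[0,0,0,0.109,0.0165,0.02,0],[0,0,0,0.109,0.0165,0.024,0],[0,0,0,0.109,0.0165,0.024,0],[0,0,0,0.109,0.0165,0.024,0]])

```text
clock: 5.5
eef_pos: [577.5, 196.6, 114.9]
tcp_rot: [3.141, 0.0, 1.549]
contact_force: [-0.3, -0.9, -2.2]
opening: 0.106
grasp_force: 40.3
```

```bash
python3 - <<'E'
from h import *
togo([578,201.9,85],1.549);print(sensors.sense()['contact_force'])
c=camera_params('wrist');s=sensors.sense();p,d=grab_frame('wrist')
cv2.imwrite('pics/w4.png',p[:,:,::-1]);np.save('pics/w4c.npy',c,allow_pickle=True);np.save('pics/w4s.npy',s,allow_pickle=True)
togo([578,201.9,85],1.549)
E
```

```text
5.5 pos [577.5 196.6 114.9] rot [3.141 0.    1.549] turn [ 0.0001  0.0002 -0.0003] shift [0.0053 0.0004 0.0299]
[-0.2887149  -0.92013956 -2.2305273 ]
5.55 pos [577.6 196.6 114.9] rot [3.141 0.    1.548] turn [ 0.0003  0.     -0.0006] shift [0.0053 0.0003 0.0299]
```

View pics/w4.png

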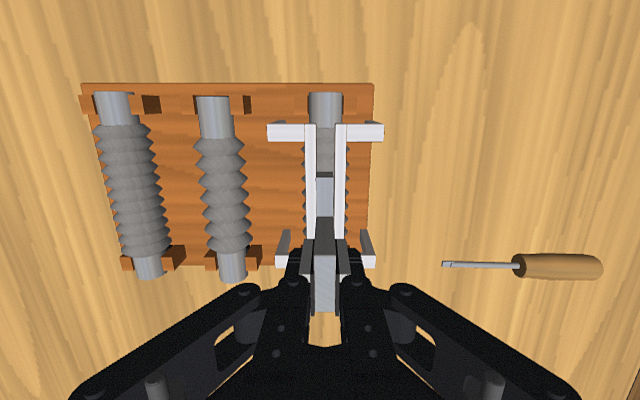

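The leaf is above the slot, with bars at cols 305-346 and the plate visible in line at col ~325. I'll measure the slot centre line relative to the held leaf.

```bash
cat > slot.py <<'E'
from h import *
def slot(n,pz=None):
    c=np.load(f'pics/{n}c.npy',allow_pickle=True).item();s=np.load(f'pics/{n}s.npy',allow_pickle=True).item();p=cv2.imread(f'pics/{n}.png').astype(int)
    m=(p.min(2)>165)&(p.max(2)-p.min(2)<45);Rt=R.from_euler('xyz',s['tcp_rot'])
    A=[]
    for r in range(145,176,2):
        x=np.flatnonzero(m[r,300:352])+300;g=np.flatnonzero(np.diff(x)>8)
        if len(g)!=1:continue
        q=ray(c,[[x[g[0]]+.5,r],[x[g[0]+1]-.5,r]],60.5)
        A.append(np.r_[q[0],q[1]])
    A=np.array(A)
    t=lambda q:Rt.inv().apply(np.c_[q,np.full(len(q),60.5)]-s['eef_pos'])
    mid=t((A[:,:2]+A[:,2:])/2);f=np.polyfit(mid[:,0],mid[:,1],1)
    print(n,'slot width',np.median(np.linalg.norm(A[:,:2]-A[:,2:],axis=1)),'mid tool y at x=0:',f[1],'at x=50:',np.polyval(f,50),'slope',f[0])
slot('w4')
E
python3 slot.py
```

```text
w4 slot width 13.341249017945197 mid tool y at x=0: 0.1876369373529528 at x=50: 0.14221562655885261 slope -0.0009084262158820036
```

>>> move_arm(motion=[[0,0,0,0.0053,0.0005,0,0],[0,0,0,0.0053,0.0005,0.01,0],[0,0,0,0.0053,0.0005,0.02,0],[0,0,0,0.0053,0.0005,0.029,0],[0,0,0,0.0053,0.0005,0.029,0],[0,0,0,0.0053,0.0005,0.029,0]])

```text
clock: 6.3
eef_pos: [578.2, 203.0, 85.4]
tcp_rot: [-3.142, 0.0, 1.55]
contact_force: [1.1, -0.2, -0.3]
opening: 0.11
grasp_force: 40.3
```

>>> move_arm(motion=[[0,0,0,0,0,0.001,0],[0,0,0,0,0,0.002,0],[0,0,0,0,0,0.003,0],[0,0,0,0,0,0.003,0]])

```text
clock: 6.8
eef_pos: [578.1, 203.0, 82.4]
tcp_rot: [-3.142, 0.0, 1.55]
contact_force: [-0.3, -0.5, -1.7]
opening: 0.109
grasp_force: 40.3
```

>>> move_arm(motion=[[0,0,0,0,0,0.001,0],[0,0,0,0,0,0.002,0],[0,0,0,0,0,0.002,0]])

```text
clock: 7.18
eef_pos: [578.3, 203.2, 80.7]
tcp_rot: [3.141, -0.0, 1.55]
contact_force: [-0.6, 1.0, 1.5]
opening: 0.113
grasp_force: 40.8
```

>>> move_arm(motion=[[0,0,0,0,0,0.001,0],[0,0,0,0,0,0.002,0],[0,0,0,0,0,0.002,0]])

```text
clock: 7.55
eef_pos: [578.6, 203.5, 79.2]
tcp_rot: [3.141, -0.001, 1.55]
contact_force: [-2.1, 1.9, 7.4]
opening: 0.111
grasp_force: 41.7
```

>>> move_arm(motion=[[0,0,0,0,0,-0.001,0],[0,0,0,0.001,0,-0.001,0],[0,0,0,0.002,0,-0.001,0],[0,0,0,0.002,0,-0.001,0]])

```text
clock: 8.05
eef_pos: [578.1, 205.1, 79.2]
tcp_rot: [-3.141, 0.0, 1.55]
contact_force: [0.7, -0.2, 0.6]
opening: 0.11
grasp_force: 40.6
```

>>> move_arm(motion=[[0,0,0,0.001,0,0,0],[0,0,0,0.002,0,0,0],[0,0,0,0.002,0,0,0]])

```text
clock: 8.43
eef_pos: [578.0, 207.0, 79.2]
tcp_rot: [-3.141, 0.0, 1.55]
contact_force: [-0.5, -0.1, -0.9]
opening: 0.109
grasp_force: 40.3
```

>>> move_arm(motion=[[0,0,0,0.001,0,0,0],[0,0,0,0.002,0,0,0],[0,0,0,0.002,0,0,0]])

```text
clock: 8.8
eef_pos: [578.2, 209.1, 79.5]
tcp_rot: [-3.142, 0.0, 1.55]
contact_force: [0.7, 0.6, -0.6]
opening: 0.111
grasp_force: 40.3
```

>>> move_arm(motion=[[0,0,0,-0.0012,0,0,0],[0,0,0,-0.0012,0,0.001,0],[0,0,0,-0.0012,0,0.002,0],[0,0,0,-0.0012,0,0.002,0]])

```text
clock: 9.3
eef_pos: [578.1, 207.8, 77.3]
tcp_rot: [-3.141, 0.0, 1.55]
contact_force: [0.7, 0.0, -1.6]
opening: 0.106
grasp_force: 40.3
```

>>> move_arm(motion=[[0,0,0,0,0,0.001,0],[0,0,0,0,0,0.001,0]])

```text
clock: 9.55
eef_pos: [578.3, 207.9, 76.5]
tcp_rot: [3.141, -0.0, 1.55]
contact_force: [0.3, -0.1, -1.6]
opening: 0.109
grasp_force: 40.5
```

Still free at 0.9 mm above seat, which is below the 2.5 mm a wrong leaf would stop at, so this one looks like the fit. Continuing gently.

>>> move_arm(motion=[[0,0,0,0,0,0.001,0],[0,0,0,0,0,0.001,0]])

```text
clock: 9.8
eef_pos: [578.4, 208.0, 75.8]
tcp_rot: [3.141, -0.0, 1.55]
contact_force: [-0.4, 0.6, 2.8]
opening: 0.116
grasp_force: 41.0
```

>>> move_arm(motion=[[0,0,0,0,0,0.001,0],[0,0,0,0,0,0.001,0]])

```text
clock: 10.05
eef_pos: [578.5, 208.1, 75.0]
tcp_rot: [3.141, -0.001, 1.55]
contact_force: [-2.4, 0.6, 7.0]
opening: 0.116
grasp_force: 41.5
```

>>> move_arm(motion=[[0,0,0,0.001,0,-0.001,0],[0,0,0,0.001,0,-0.001,0]])

```text
clock: 10.3
eef_pos: [578.4, 208.8, 75.4]
tcp_rot: [3.141, 0.0, 1.55]
contact_force: [0.1, 0.7, -0.3]
opening: 0.112
grasp_force: 40.6
```

>>> move_arm(motion=[[0,0,0,-0.002,0,0,0],[0,0,0,-0.002,0,0,0]])

```text
clock: 10.55
eef_pos: [578.4, 208.1, 75.6]
tcp_rot: [3.141, -0.002, 1.549]
contact_force: [-1.3, 8.1, 0.5]
opening: 0.113
grasp_force: 40.7
```

>>> move_arm(motion=[[0,0,0,0.002,0,0,0],[0,0,0,0.003,0,0,0],[0,0,0,0.003,0,0,0]])

```text
clock: 10.92
eef_pos: [578.3, 208.9, 75.3]
tcp_rot: [-3.141, 0.001, 1.55]
contact_force: [1.9, -5.2, 1.3]
opening: 0.108
grasp_force: 40.7
```

Captive both ways along y, at 208.1–208.9, with z at seat height and under 4 N, so it is fully seated. I'll relax the side load and release.

>>> move_arm(motion=[[0,0,0,-0.0012,0,0,0],[0,0,0,-0.0012,0,0,0],[0,0,0,-0.0012,0,0,0]])

```text
clock: 11.3
eef_pos: [578.2, 208.6, 75.4]
tcp_rot: [3.142, -0.0, 1.55]
contact_force: [1.1, -0.7, 0.9]
opening: 0.113
grasp_force: 40.6
```

>>> move_arm(motion=[[0,0,0,0,0,0,0.016],[0,0,0,0,0,0,0.025],[0,0,0,0,0,0,0.035],[0,0,0,0,0,0,0.035]])

```text
clock: 11.8
eef_pos: [578.2, 208.7, 75.4]
tcp_rot: [-3.142, -0.0, 1.55]
contact_force: [0.5, -0.4, -1.0]
opening: 0.412
grasp_force: 0.0
```

>>> move_arm(motion=[[0,0,0,0,0,-0.03,0.035],[0,0,0,0,0,-0.06,0.04],[0,0,0,-0.02,0,-0.08,0.06],[0,0,0,-0.03,0,-0.08,0.085],[0,0,0,-0.03,0,-0.08,0.085],[0,0,0,-0.03,0,-0.08,0.085]])

```text
clock: 12.55
eef_pos: [577.0, 178.3, 154.3]
tcp_rot: [-3.14, 0.0, 1.549]
contact_force: [0.9, -0.3, -0.4]
opening: 0.991
grasp_force: 0.0
```

```bash
python3 - <<'E'
from h import *
s=sensors.sense();c=camera_params('wrist');p,d=grab_frame('wrist')
cv2.imwrite('pics/w5.png',p[:,:,::-1]);np.save('pics/w5.npy',d);np.save('pics/w5c.npy',c,allow_pickle=True);np.save('pics/w5s.npy',s,allow_pickle=True)
E
```

```text
(no output)
```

View pics/w5.png

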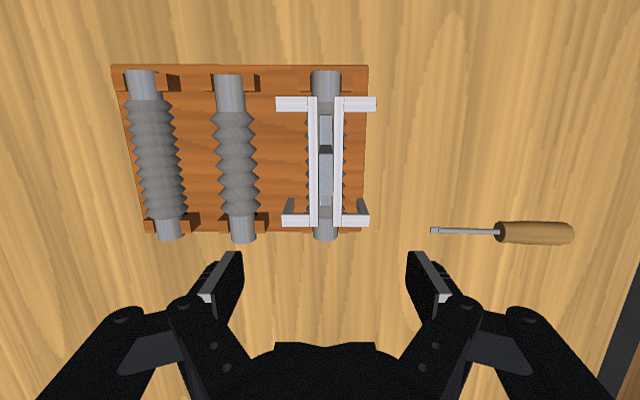

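```bash
python3 - <<'E'
from h import *
c=np.load('pics/w5c.npy',allow_pickle=True).item();d=np.load('pics/w5.npy')
K=c["camera_matrix"];T=c["world_from_camera"]
v,u=np.mgrid[:400,:640]
P=(np.stack([(u-K[0,2])/K[0,0]*d,(v-K[1,2])/K[1,1]*d,d],-1))@T[:3,:3].T+T[:3,3]
f=lambda a,b,e,g:np.round(np.median(P[b:g,a:e].reshape(-1,3),0),1)
print('tab',f(322,160,331,200),'plate',f(322,120,331,143),'barL',f(312,115,316,200),'barR',f(337,115,341,200))
E
```

```text
tab [578.4 208.4 110.5] plate [579.1 236.2  64.3] barL [568.2 214.9  61.2] barR [589.1 214.5  61.1]
```

The tab top is 49.4 mm above the bar tops (49.0–49.5 expected when seated), centred and upright. The image shows the leaf standing between the bars and the gripper clear. Handing in.

```bash
python3 -c "
from rig import order
print(order.sign_off())"
```

```text
the job is handed in; nothing more can be done
None
```

The leaf from the middle rack slot fits: it dropped fully into the 12 mm pitch thread at under about 10 N and stands released between the guide bars; I never needed to lift the other two from the rack, and the job is handed in at about 13 s, with no verdict returned.

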